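# Function test of the bench emergency stop

## Task

Function-test the emergency stop of the high-voltage bench: press the red mushroom down until it latches, then push it round clockwise (the way its arrows point) until it springs back out, and after that press the blue reset button on the grey relay box fully in and let it come back up. Do not press the white start button, and leave the other things on the table as they stand.

Things in the scene. Friction and masses are not known exactly. Their poses are not given: they have to be found in the camera images.
- estop_box: Emergency-stop station with a yellow lid, 86 x 86 mm, fixed to the table; flat lid 58 mm above the table, with a low collar (radius 21 mm, 5 mm high) and a black sleeve (radius 15 mm, 15 mm high) round the mushroom's stem. Origin at the centre of its underside, z up. It stands left or right of the relay box, turned by up to 0.6 rad about the vertical.
- estop_top (a point): Centre of the top of the red mushroom head, on its axis, 101 mm above the table while the head is out (95 mm latched in, 93 mm pushed to the stop). The head is 20 mm thick (at its lobes 17 mm: 81 to 98 mm above the table while out), a hub 42 mm across with three round lobes, 66 mm over all. White arrows on it show the turning direction.
- estop_plunger (a joint): How far the mushroom is pressed in, m: 0 out, firm stop at 0.0078. Pressed past about 0.0065 a sprung pawl inside snaps over it, and it then stays in by itself at about 0.0057. The push rises from about 3 N to about 6 N. When released by turning, a spring drives it back to 0.
- estop_head (a joint): Turn of the mushroom head, rad, positive clockwise seen from above; 0 at rest, stop at 0.8. It turns freely against a light spring (0.02 N m at rest, 0.08 N m at the far end: 1 to 3.5 N at a lobe) that brings it back to 0. While latched in, the head lets go and springs out once it has been turned by about 0.4; if the finger that turns it rubs hard enough to hold it down, it springs out as the finger backs off.
- lobe_a (a point): Middle of one of the three round lobes of the mushroom head: on the lobe's axis, half-way up the head (91 mm above the table while the head is out), 23.5 mm from the head's axis. The lobe is 19 mm across, its rim reaching 33 mm from the head's axis; it moves with the head. The three lobes are alike, 120 degrees apart, and any may be pushed.
- lobe_b (a point): Middle of one of the three round lobes of the mushroom head: on the lobe's axis, half-way up the head (91 mm above the table while the head is out), 23.5 mm from the head's axis. The lobe is 19 mm across, its rim reaching 33 mm from the head's axis; it moves with the head. The three lobes are alike, 120 degrees apart, and any may be pushed.
- lobe_c (a point): Middle of one of the three round lobes of the mushroom head: on the lobe's axis, half-way up the head (91 mm above the table while the head is out), 23.5 mm from the head's axis. The lobe is 19 mm across, its rim reaching 33 mm from the head's axis; it moves with the head. The three lobes are alike, 120 degrees apart, and any may be pushed.
- relay_box: Grey relay box on a black base, 76 x 132 mm (long side along its y), fixed to the table; flat lid 52 mm above the table, with two push buttons 60 mm apart and a small green lamp lens (7 mm high). Origin at the centre of its underside, z up, turned by up to 0.35 rad.
- reset_top (a point): Centre of the top of the blue reset button, 25 mm across, 66 mm above the table while out, standing 10 mm above its steel bezel (33 mm across). It lies on the relay box's +y half (to the robot's left).
- reset_button (a joint): How far the blue reset button is pressed, m: 0 out, stop at 0.005; springs back by itself. The push rises from 2 N to 4 N.
- start_top (a point): Centre of the top of the white start button, same size and height as the blue one, on the relay box's -y half. Not to be pressed.
- start_button (a joint): How far the white start button is pressed, m: 0 out, stop at 0.005.
- mug: White mug with a handle, 78 mm across, 101 mm tall, standing. Origin at the centre of its underside. A bystander: leave it alone.
- fuse_box: Small tan card box, 38 x 58 x 18 mm, lying flat. Origin at the centre of its underside. A bystander.
- battery_9v: 9 V block battery, black and yellow, 18 x 27 x 47 mm, standing on end. Origin at the centre of its underside. A bystander.
- tape_roll: Roll of black tape, 62 mm across, 19 mm high, lying flat. Origin at the centre of its underside. A bystander.
- marker: Red and white marker pen, 135 mm long, 16 mm thick, lying along its own y axis at the left of the table. Origin below its middle. A bystander.
- mass_100: Brass-coloured slotted mass, 38 mm across, 11 mm high. Origin at the centre of its underside. A bystander.
- mass_50: Smaller brass-coloured slotted mass, 30 mm across, 9 mm high. Origin at the centre of its underside. A bystander.
- adapter_red: Red plug adapter, 40 mm long, 13 mm thick, lying flat. Origin below its middle. A bystander.

How it is judged:
On the way, in this order (a step that is already met when the one before it is completed fails the run):
1. the mushroom is pressed in until it latches (value of joint estop_plunger above 0.005 m), for 0.2 s.
2. the mushroom, still in, is turned clockwise (value of joint estop_head above 0.25 rad and value of joint estop_plunger above 0.004 m).
3. the mushroom has sprung back out (value of joint estop_plunger below 0.001 m), for 0.2 s.
4. the blue reset button is pressed fully in while the mushroom is out (value of joint reset_button above 0.004 m and value of joint estop_plunger below 0.001 m), for 0.1 s.
At the end, for the whole second after the job is handed in: The mushroom is out (within 1 mm) and turned back to rest (within 0.1 rad), both push buttons are out (within 1 mm), and every loose thing is within 25 mm of where it stood, mug and battery upright (within 0.4 rad) (value of joint each of estop_plunger, reset_button, start_button below 0.001 m and value of joint estop_head below 0.1 rad and not (distance of any of mug, fuse_box, battery_9v, tape_roll, marker, mass_100, mass_50, adapter_red from where it was at the start of the episode above 0.025 m or angle between any of mug, battery_9v's own z axis and vertical above 0.4 rad)); the robot touches nothing.
It fails at once if the white start button is pressed (3 mm or more) (value of joint start_button above 0.003 m).
It fails at once if a loose thing on the table is lifted, carried or pushed more than 25 mm, or the mug or battery is knocked over (distance of any of mug, fuse_box, battery_9v, tape_roll, marker, mass_100, mass_50, adapter_red from where it was at the start of the episode above 0.025 m or angle between any of mug, battery_9v's own z axis and vertical above 0.4 rad).
It also fails if it takes over 48 s, if anything falls off the work surface, if the arm or the gripper's body presses on something with over 40 N, if the wrist force passes 120 N, or if a joint passes its speed limit or range.

## Robot

A 6-joint arm with a two-finger parallel gripper is mounted at the origin on a cart in front of the work surface, level with it; the furniture and walls round the work are solid. World frame = base frame: x ahead of the robot, y to its left, z up, the work surface at z = 0. Lengths are in m, angles in rad, forces in N, time in s.
With the tool pointing down it reaches from about 0.35 to 0.975 m from the base axis. Payload 7.1 kg.
Tool frame: the origin (TCP) lies on the centre line of the jaws, within the pads' length; the fingertips stand 8 mm ahead of it and the grasp point (between the pads) lies 11 mm behind it; y points along the fingers, x is the direction in which the jaws open and shut, and the axes are right-handed (so a half turn about y gives the same grasp; the last joint's range is limited). The gripper opens to 88 mm and grips with 3 to 60 N. Pads are 20 mm wide; open, the fingers measure 115 mm over their backs; the gripper's body (75 mm by 178 mm) begins 61 mm behind the grasp point.
Start: joints at [-1.12, 0.423, 1.63, -0, 1.089, -0.019], TCP at [0.283, -0.557, 0.231] pointing down, gripper open.
Joint ranges: [-3, 3], [-0.9, 2.11], [0.09, 2.58], [-1.31, 4.45], [0.11, 2.69], [-2.54, 2.54]. Speed limits (rad/s): [2.39, 2.39, 3.01, 3.14, 3.14, 3.14].

## Interface

Orientations are given as a rotation vector (axis times angle).
In Python, from bench import * gives the robot as it stands. The module is installed in compiled form; this text tells all that it offers.
- The arm moves only by the tool move_arm, never from a script. Its argument "steps" is a list of rows, each a list of 2 entries, a list of its own where there are three numbers: the shift along the tool's x, y, z in mm, then the turn about the tool's y in degrees. In form: [[[dx, dy, dz], roll], ...]. A call has 1 to 12 rows; each row is the pose to reach, as a shift and turn from the pose measured when the call began, along the tool's axes at that moment; what a row does not reach only later rows make up. A row lasts 1/12 s, in which the tool goes at most 41.7 mm and 7.16 degrees, less where a joint would pass 70% of its speed; a pose out of reach is approached as far as the arm can. A call with a gripper value outside its range is refused whole. "grip" is the closure, from 0 (fully open) to 1 (shut), set as the call begins (left out, the last holds). The fingers move at their own pace and stop on an object; "grip_force" is the grip in N (left out, the last holds). Time passes only in rows, so rows that repeat a pose let the fingers close. It gives the time, the measured TCP pose, the force and the opening at its end, in the units of the state.
- get_state(): the state, without advancing time (a new reading comes with each control period).
- snapshot(name): name is "side" or "top"; returns a dict with "image" (420x560x3 uint8, red, green, blue), "camera_matrix" (3x3 intrinsics, pixels), "dist_coeffs" ([k1, k2, p1, p2, k3] as OpenCV has them; the pictures are not rectified), "camera_from_world" (4x4, takes a point from world to camera coordinates). Camera axes: x right, y down, z forward; pixel columns grow to the right and rows downward; lengths in m; the calibration is good to about 2 mm. A picture is of the moment at which its call begins. There is no depth.
- job_done(): hands the job in, once; it reports no verdict.
The state is a dict: "time_s": time; "q": joint angles; "qvel": joint speeds; "tau": joint torques, N m; "tool_pos": TCP position; "tool_rot": TCP orientation; "contact_force": force on the tool from outside, world axes, zero at the start; "wrist_torque": the same for the moment, N m; "opening": opening from 0.0 (shut) to 1.0 (fully open).
Only numpy, scipy, OpenCV 4.12 (cv2) and the standard library are available. Lean on these libraries where they do the work, as an engineer would, in place of code of your own. Each camera call takes 0.05 s, during which the arm holds its last target.

## Working session

There is one attempt and no reset: what is moved stays moved. The work goes in short steps, Python scripts to look and compute and a tool call to move; the robot and the scene stay as the last step left them, time stands still between calls to the robot, and variables do not carry over. Pictures are saved under pics/ and viewed, and the job is handed in when it is done.

Besides the shell and the picture viewer there is one more tool, called as name(argument=value, ...) on one line, values as JSON. move_arm: Moves the arm, as the interface text tells. Its arguments: {"type":"object","properties":{"steps":{"type":"array","items":{"type":"array"}},"grip":{"type":"number"},"grip_force":{"type":"number"}},"required":["steps"]}

```bash
mkdir -p pics
python3 - <<'E'
from bench import *
import cv2,numpy as np,pickle
s=get_state();print({k:np.round(v,4).tolist() for k,v in s.items()})
for n in("top","side"):
    d=snapshot(n);pickle.dump(d,open(f"pics/{n}0.pkl","wb"));cv2.imwrite(f"pics/{n}0.png",d["image"][:,:,::-1])
    print(n,d["camera_matrix"],d["dist_coeffs"],d["camera_from_world"])
E
```

```text
{'time_s': 0.0, 'q': [-1.12, 0.4238, 1.6306, -0.0, 1.0886, -0.019], 'qvel': [0.0018, -0.0002, 0.002, 0.0, 0.0011, 0.0001], 'tau': [0.0009, -54.4632, -27.3662, 0.0644, 0.023, -0.0001], 'tool_pos': [0.2827, -0.5568, 0.23], 'tool_rot': [-1.3948, 0.8574, -0.8555], 'contact_force': [0.0771, 1.3645, -0.1529], 'wrist_torque': [0.0366, 0.0136, -0.0382], 'opening': 0.9972}
top [[504.88573948   0.         285.22196918]
 [  0.         504.88573948 199.81442942]
 [  0.           0.           1.        ]] [-0.0411308  0.         0.         0.         0.       ] [[ 0.00606893 -0.9999646   0.0058286   0.02623214]
 [-0.98135346 -0.00707558 -0.19208155  0.50806328]
 [ 0.19211599 -0.00455419 -0.98136166  1.23172315]
 [ 0.          0.          0.          1.        ]]
side [[543.79668416   0.         286.04756435]
 [  0.         543.79668416 211.74170824]
 [  0.           0.           1.        ]] [-0.19147461  0.          0.          0.          0.        ] [[-0.86570286 -0.5003591   0.01411821  0.44503082]
 [-0.33416587  0.55670204 -0.76053666  0.22071947]
 [ 0.37268181 -0.66311659 -0.64914148  1.19750954]
 [ 0.          0.          0.          1.        ]]
```

View pics/top0.png

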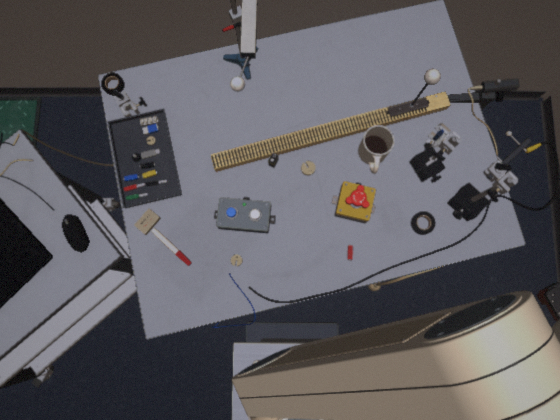

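View pics/side0.png

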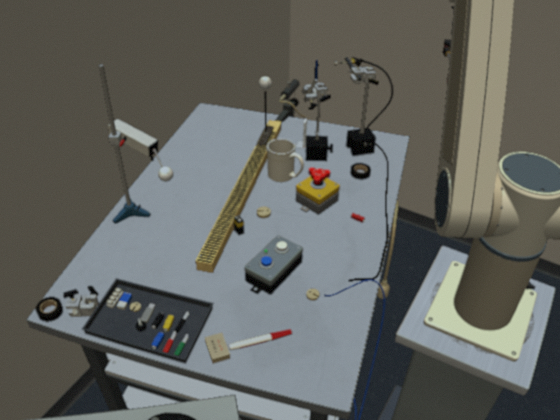

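```bash
cat > h.py <<'E'
import cv2,numpy as np,pickle
def ray(d,px):
    u=cv2.undistortPoints(np.array(px,float).reshape(-1,1,2),d["camera_matrix"],d["dist_coeffs"]).reshape(-1,2)
    T=d["camera_from_world"];R=T[:3,:3];o=-R.T@T[:3,3]
    return o,np.c_[u,np.ones(len(u))]@R
def plane(d,px,z):
    o,v=ray(d,px);return o+v*((z-o[2])/v[:,2])[:,None]
def tri(d1,p1,d2,p2):
    o1,a=ray(d1,p1);o2,b=ray(d2,p2);a=a[0];b=b[0]
    s=np.linalg.lstsq(np.c_[a,-b],o2-o1,rcond=None)[0]
    x,y=o1+a*s[0],o2+b*s[1];return (x+y)/2,np.linalg.norm(x-y)
def blob(d,c,near,r=40):
    h=cv2.cvtColor(d["image"],cv2.COLOR_RGB2HSV);H,S,V=h[...,0].astype(int),h[...,1],h[...,2]
    m={'red':((H<8)|(H>172))&(S>130)&(V>70),'blue':(H>95)&(H<125)&(S>140)&(V>70),'white':(S<50)&(V>185),'yellow':(H>15)&(H<32)&(S>120)&(V>80)}[c].astype(np.uint8)
    k=np.zeros_like(m);cv2.circle(k,near,r,1,-1);m&=k
    n,l,st,ce=cv2.connectedComponentsWithStats(m);i=1+np.argmax(st[1:,4]);return (l==i).astype(np.uint8),ce[i],st[i]
E
python3 - <<'E'
from h import *
t=pickle.load(open("pics/top0.pkl","rb"));s=pickle.load(open("pics/side0.pkl","rb"))
C={}
for c,a,b,z,r in(("red",(358,198),(319,178),.098,30),("blue",(232,212),(266,261),.066,12),("white",(255,214),(281,245),.066,12),("yellow",(357,202),(318,190),.058,30)):
    m,p,st=blob(t,c,a,r);m2,p2,st2=blob(s,c,b,r)
    print(c,p,st,p2,st2,"plane",plane(t,p,z),plane(s,p2,z),"tri",tri(t,p,s,p2))
    cs=max(cv2.findContours(m,cv2.RETR_EXTERNAL,cv2.CHAIN_APPROX_NONE)[0],key=cv2.contourArea)
    r=cv2.minAreaRect(cs);print(r)
    if c=="red":
        print(plane(t,cv2.minEnclosingCircle(cs)[0],.092),cv2.minEnclosingCircle(cs))
for n,d,(x,y) in(("t",t,(358,205)),("s",s,(319,190))):
    cv2.imwrite(f"pics/{n}z.png",cv2.resize(d["image"][y-35:y+35,x-45:x+45,::-1],None,fx=8,fy=8,interpolation=cv2.INTER_CUBIC))
E
```

```text
red [358.01779359 197.4911032 ] [346 185  23  23 281] [318.49246231 174.16080402] [309 168  21  16 199] plane [[ 0.50539127 -0.14811052  0.098     ]] [[ 0.49849639 -0.13890558  0.098     ]] tri (array([ 0.50560862, -0.15004733,  0.08870946]), np.float64(0.0034391912420370045))
((359.2500305175781, 199.25003051757812), (20.50609588623047, 22.62741470336914), 45.0)
[[ 0.50700022 -0.14859592  0.092     ]] ((357.8412780761719, 197.33055114746094), 12.728808403015137)
blue [230.80327869 211.90163934] [227 208   9   9  61] [266.07042254 260.56338028] [262 257  10   9  71] plane [[0.47292681 0.16505186 0.066     ]] [[0.46798624 0.17100942 0.066     ]] tri (array([0.47296158, 0.16534297, 0.05887845]), np.float64(0.0024762988758487915))
((230.50001525878906, 212.00001525878906), (7.77817440032959, 7.77817440032959), 45.0)
white [254.5106383  213.78723404] [251 210   8   8  47] [281.35555556 244.55555556] [277 242   9   6  45] plane [[0.46859406 0.10590894 0.066     ]] [[0.46474902 0.10886204 0.066     ]] tri (array([0.46801097, 0.10567909, 0.06220025]), np.float64(0.002552261318247952))
((254.5, 213.5), (7.0, 7.0), 0.0)
yellow [353.92727273 202.37762238] [336 182  39  39 715] [317.07692308 189.57960644] [297 176  42  28 559] plane [[ 0.500816   -0.14357814  0.058     ]] [[ 0.49346177 -0.12560375  0.058     ]] tri (array([ 0.50377342, -0.1463098 ,  0.04003256]), np.float64(0.0010054851121801267))
((355.3033752441406, 200.68539428710938), (33.87883377075195, 33.72892761230469), 12.994616508483887)
```

```bash
cd pics; python3 -c "
import cv2,numpy as np
a=cv2.imread('tz.png');print(a.shape)"
```

```text
(560, 720, 3)
```

View pics/tz.png

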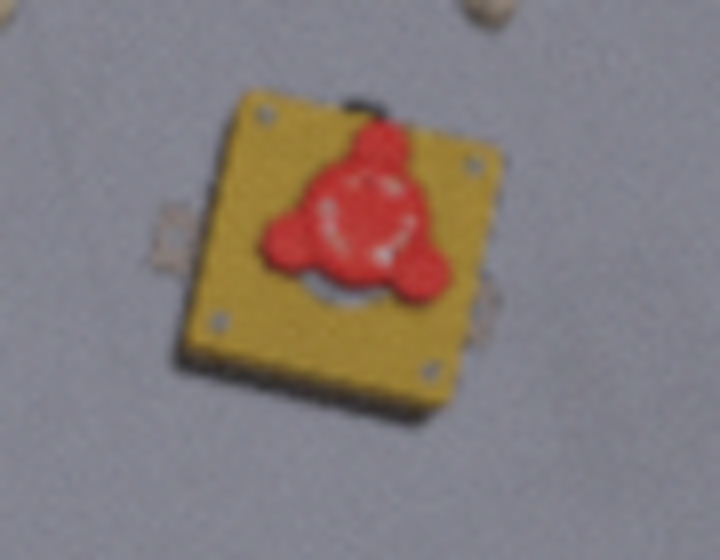

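View pics/sz.png

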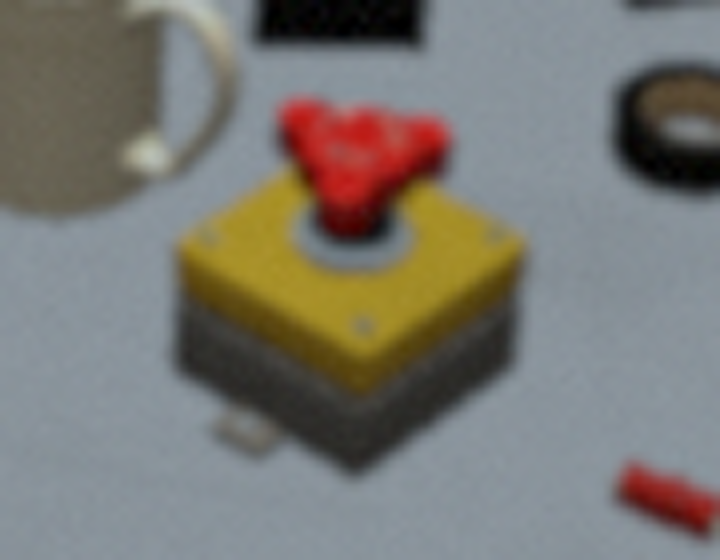

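Run:
```python
from h import *
from scipy.spatial.transform import Rotation as R
t=pickle.load(open("pics/top0.pkl","rb"));s=pickle.load(open("pics/side0.pkl","rb"))
f=lambda L,x,y:np.array(L,float)/8-.44+[x,y]
L=plane(t,f([(380,147),(290,244),(422,274)],313,170),.098);c=L.mean(0);print(L,c)
for l in L: print(np.linalg.norm(l-c),np.degrees(np.arctan2(*(l-c)[1::-1])))
S=plane(t,f([(265,115),(475,165),(430,370),(218,320)],313,170),.058);print("screws",S.mean(0))
S=plane(s,f([(208,236),(497,235),(362,325)],274,155),.058);print("side screws",S,(S[0]+S[1])/2)
L=plane(s,f([(297,112),(432,133),(350,185)],274,155),.098);c=L.mean(0);print(L,c)
print(R.from_rotvec([-1.3948, 0.8574, -0.8555]).as_matrix().round(3))
```

```text
[[ 0.52935172 -0.15365788  0.098     ]
 [ 0.49882864 -0.12543409  0.098     ]
 [ 0.48979677 -0.16560687  0.098     ]] [ 0.50599237 -0.14823295  0.098     ]
0.023981012760288804 -13.074502968830918
0.023897846907030163 107.44349102174097
0.023751862455969733 -132.98969822722015
screws [ 0.50746137 -0.148811    0.058     ]
side screws [[ 0.54439318 -0.12258586  0.058     ]
 [ 0.46213812 -0.17301117  0.058     ]
 [ 0.47871421 -0.10702732  0.058     ]] [ 0.50326565 -0.14779851  0.058     ]
[[ 0.52754416 -0.150253    0.098     ]
 [ 0.48414855 -0.16295275  0.098     ]
 [ 0.49408202 -0.1237419   0.098     ]] [ 0.50192491 -0.14564922  0.098     ]
[[ 0.453 -0.001  0.892]
 [-0.892  0.001  0.453]
 [-0.001 -1.     0.   ]]
```

move_arm(steps=[[[-40,0,35],0],[[-80,0,70],0],[[-120,0,105],0],[[-160,0,140],0],[[-200,0,175],0],[[-239,0,208],0],[[-245,0,245],6],[[-250,0,280],12],[[-255,0,315],18],[[-260,20,350],23],[[-264,40,383],23],[[-264,60,383],23]], grip=1, grip_force=40)

```text
time_s: 1.1
tool_pos: [0.5019, -0.1516, 0.1795]
tool_rot: [-1.238, 1.154, -1.161]
contact_force: [1.2, -1.3, -0.2]
opening: 0.131
```

```bash
cat > st.py <<'E'
from bench import *
from h import *
from scipy.spatial.transform import Rotation as R
import sys
s=get_state();M=R.from_rotvec(s["tool_rot"]).as_matrix()
print(s["time_s"],s["tool_pos"].__class__,np.round(s["tool_pos"],4),"F",np.round(s["contact_force"],2),"open",s["opening"])
print(M.round(3))
if len(sys.argv)>3:
    tgt=np.array([float(v) for v in sys.argv[1:4]]);print("shift mm",(M.T@(tgt-s["tool_pos"])*1000).round(1))
if len(sys.argv)>4:
    n=sys.argv[4]
    for c,(x,y) in(("top",(345,200)),("side",(315,180))):
        d=snapshot(c);pickle.dump(d,open(f"pics/{c}{n}.pkl","wb"))
        cv2.imwrite(f"pics/{c}{n}.png",cv2.resize(d["image"][y-60:y+60,x-80:x+80,::-1],None,fx=5,fy=5,interpolation=cv2.INTER_CUBIC))
E
python3 st.py .505 -.148 .12 1
```

```text
1.1 <class 'numpy.ndarray'> [ 0.5019 -0.1516  0.1795] F [ 1.15 -1.27 -0.24] open 0.1306257436050852
[[ 0.069  0.005  0.998]
 [-0.998 -0.     0.069]
 [ 0.001 -1.     0.005]]
shift mm [-3.4 59.5  3. ]
```

View pics/side1.png

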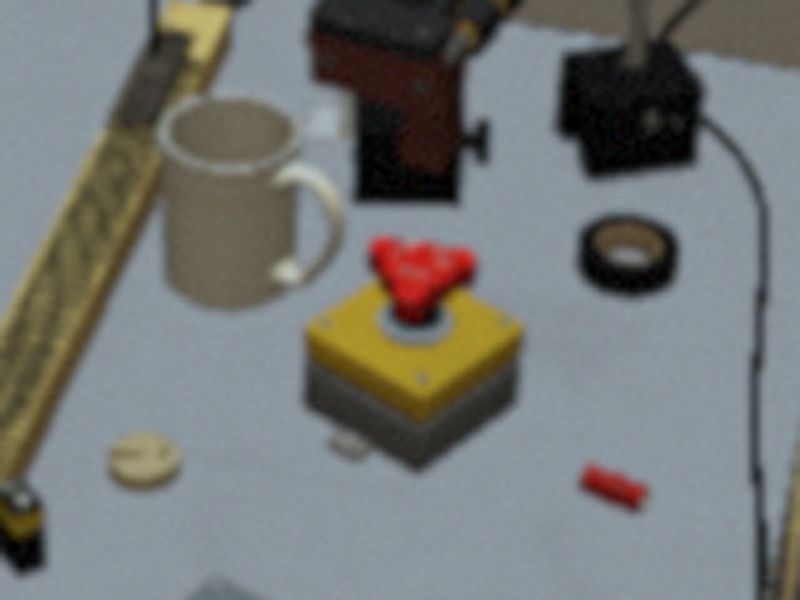

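View pics/top1.png

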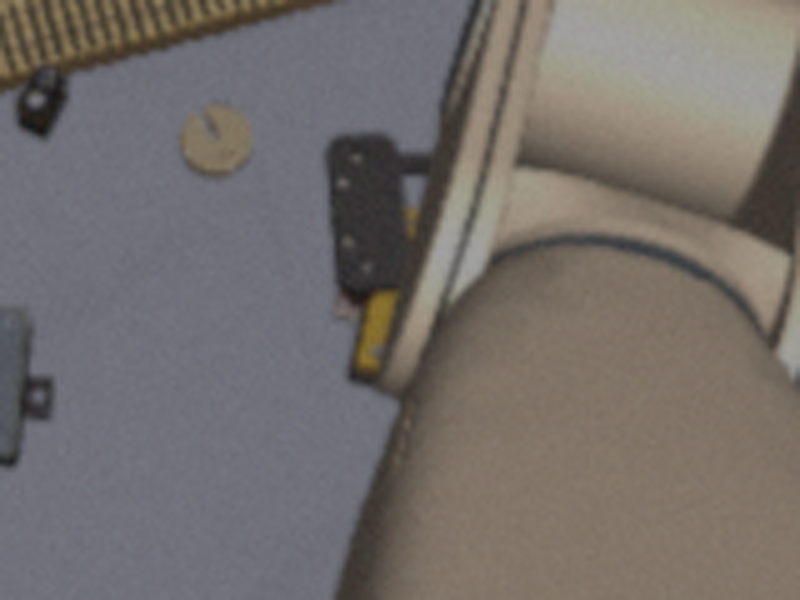

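move_arm(steps=[[[-3.4,20,3],0],[[-3.4,40,3],0],[[-3.4,55,3],0],[[-3.4,62,3],0],[[-3.4,62,3],0]])

```text
time_s: 1.62
tool_pos: [0.4999, -0.1461, 0.1109]
tool_rot: [-1.245, 1.164, -1.149]
contact_force: [0.5, 0.7, -1.0]
opening: 0.002
```

```bash
python3 st.py .505 -.148 .1 2; python3 -c "
from h import *
t=pickle.load(open('pics/side2.pkl','rb'))
T=t['camera_from_world']
print((cv2.projectPoints(np.array([[.505,-.148,.11],[.505,-.148,.101]]),cv2.Rodrigues(T[:3,:3])[0],T[:3,3],t['camera_matrix'],t['dist_coeffs'])[0].reshape(-1,2)-[235,120])*5)"
```

```text
1.6167 <class 'numpy.ndarray'> [ 0.4999 -0.1461  0.1109] F [ 0.51  0.67 -1.03] open 0.0016201704660856531
[[ 0.072 -0.008  0.997]
 [-0.997  0.004  0.072]
 [-0.005 -1.    -0.008]]
shift mm [ 2.3 10.8  5. ]
[[415.58558388 239.51416456]
 [414.70782675 253.48071926]]
```

View pics/side2.png

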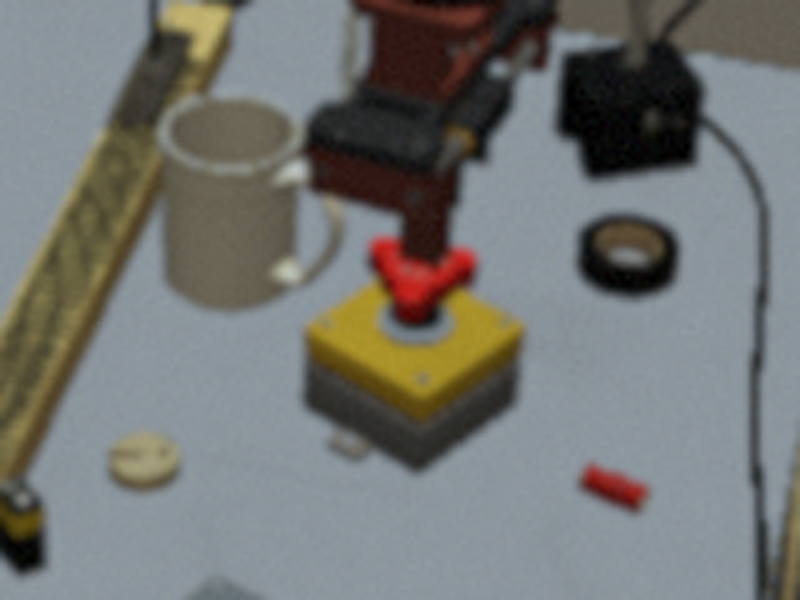

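move_arm(steps=[[[2,0,5],0],[[2,0,5],0],[[2,3,5],0],[[2,5,5],0],[[2,7,5],0],[[2,8,5],0],[[2,9,5],0],[[2,9,5],0]])

```text
time_s: 2.38
tool_pos: [0.5072, -0.1484, 0.1038]
tool_rot: [-1.243, 1.16, -1.152]
contact_force: [2.5, -1.6, 3.5]
opening: 0.003
```

```bash
python3 st.py .505 -.148 .1
```

```text
2.3833 <class 'numpy.ndarray'> [ 0.5072 -0.1484  0.1038] F [ 2.51 -1.64  3.48] open 0.0033625380176882467
[[ 0.072 -0.004  0.997]
 [-0.997  0.003  0.072]
 [-0.003 -1.    -0.003]]
shift mm [-0.6  3.8 -2.2]
```

move_arm(steps=[[[0,1,-1],0],[[0,2,-1],0],[[0,3,-1],0],[[0,4,-1],0],[[0,4,-1],0],[[0,4,-1],0]])

```text
time_s: 2.88
tool_pos: [0.5072, -0.1486, 0.1013]
tool_rot: [-1.242, 1.158, -1.154]
contact_force: [0.0, 0.7, 17.3]
opening: 0.005
```

move_arm(steps=[[[0,0,0],0],[[0,0,0],0],[[0,-10,0],0],[[0,-25,0],0],[[0,-25,0],0],[[0,-25,0],0]])

```text
time_s: 3.38
tool_pos: [0.5069, -0.1485, 0.1265]
tool_rot: [-1.242, 1.158, -1.154]
contact_force: [0.2, -0.1, 0.3]
opening: 0.005
```

```bash
python3 st.py .462 -.1095 .125 3;python3 - <<'E'
from h import *
for n in "23":
    s=pickle.load(open(f"pics/side{n}.pkl","rb"));print(blob(s,"red",(319,178),30)[1:])
E
```

```text
3.3833 <class 'numpy.ndarray'> [ 0.5069 -0.1485  0.1265] F [ 0.15 -0.11  0.31] open 0.004965448393615988
[[ 0.072 -0.001  0.997]
 [-0.997  0.002  0.072]
 [-0.002 -1.    -0.001]]
shift mm [-42.1   1.7 -42. ]
(array([318.29946524, 174.60427807]), array([309, 168,  21,  16, 187], dtype=int32))
(array([318.30927835, 176.04123711]), array([309, 170,  21,  15, 194], dtype=int32))
```

View pics/side3.png

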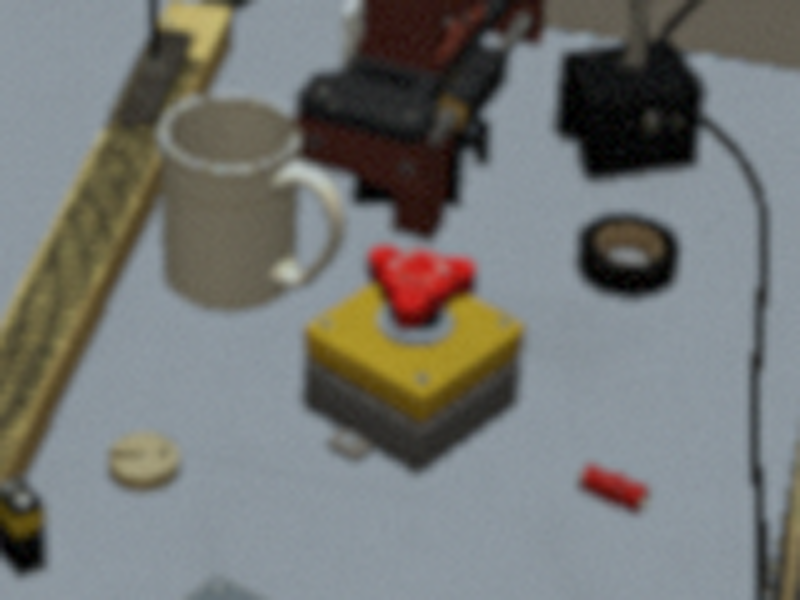

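move_arm(steps=[[[-20,0,-20],0],[[-39.5,0,-40],0],[[-39.5,0,-40],0],[[-39.5,0,-40],0],[[-39.5,15,-40],0],[[-39.5,28,-40],0],[[-39.5,40,-40],0],[[-39.5,40,-40],0],[[-39.5,40,-40],0]])

```text
time_s: 4.23
tool_pos: [0.4639, -0.1121, 0.0853]
tool_rot: [-1.243, 1.161, -1.152]
contact_force: [-0.3, -0.2, 1.3]
opening: 0.003
```

```bash
python3 st.py .494 -.111 .086 4
```

```text
4.2333 <class 'numpy.ndarray'> [ 0.4639 -0.1121  0.0853] F [-0.31 -0.17  1.35] open 0.002574073670937063
[[ 0.072 -0.004  0.997]
 [-0.997  0.003  0.072]
 [-0.003 -1.    -0.004]]
shift mm [ 1.1 -0.8 30.1]
```

View pics/side4.png

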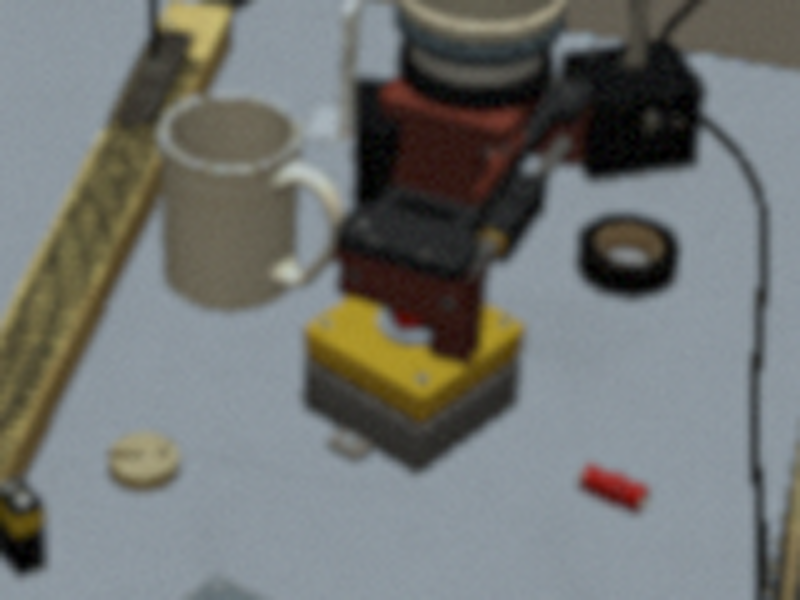

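View pics/top4.png

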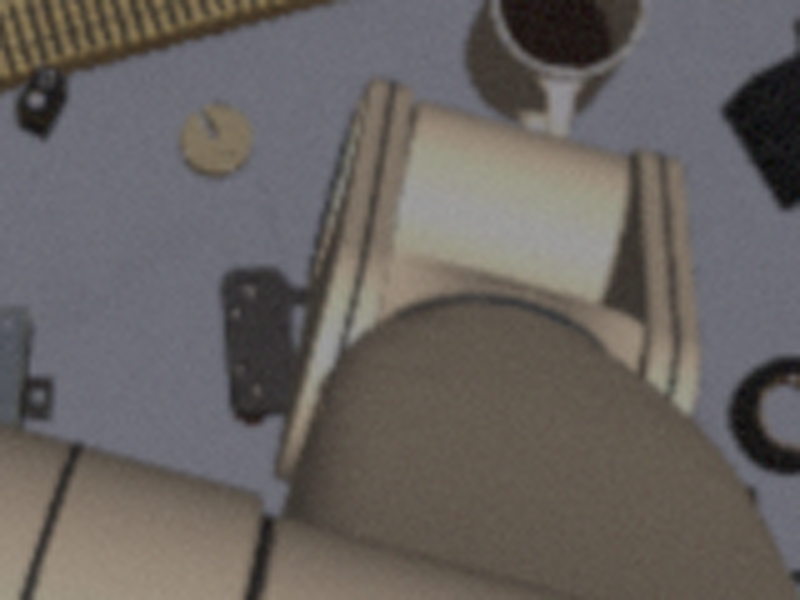

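move_arm(steps=[[[0,-1,6],0],[[0,-1,12],0],[[0,-1,14],0],[[0,-1,16],0],[[0,-1,18],0],[[0,-1,20],0],[[0,-1,21],0],[[0,-1,21],0]])

```text
time_s: 5.0
tool_pos: [0.4848, -0.1098, 0.0871]
tool_rot: [-1.242, 1.16, -1.152]
contact_force: [-3.6, 5.3, 4.2]
opening: 0.005
```

```bash
python3 st.py .494 -.111 .086 5
```

```text
5.0 <class 'numpy.ndarray'> [ 0.4848 -0.1098  0.0871] F [-3.59  5.3   4.21] open 0.004562255723749352
[[ 0.072 -0.003  0.997]
 [-0.997  0.004  0.072]
 [-0.004 -1.    -0.003]]
shift mm [1.8 1.1 9.1]
```

View pics/side5.png

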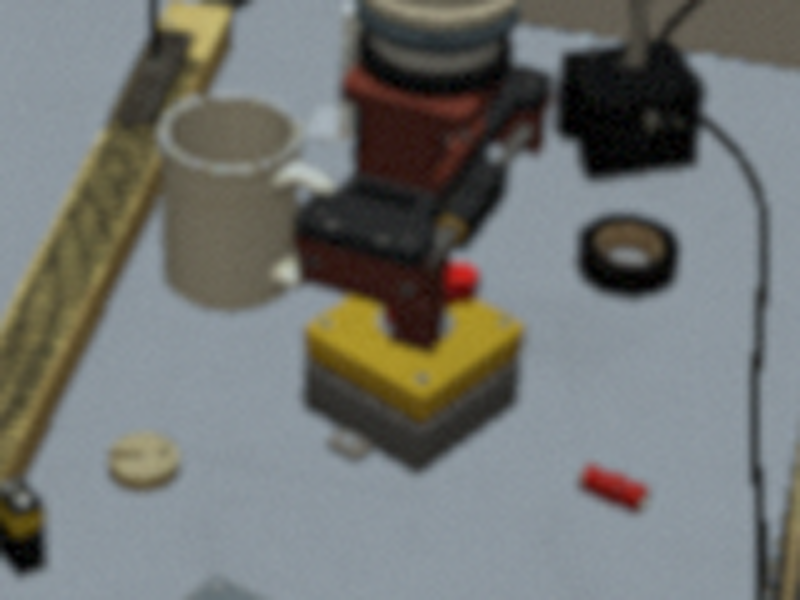

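move_arm(steps=[[[1,0,1.5],0],[[2,0,3],0],[[2,0,4.5],0],[[2,0,6],0],[[2,0,6],0]])

```text
time_s: 5.52
tool_pos: [0.4897, -0.1094, 0.0869]
tool_rot: [-1.241, 1.164, -1.149]
contact_force: [-2.5, 13.6, 5.1]
opening: 0.01
```

```bash
python3 st.py .494 -.111 .086 6
```

```text
5.5167 <class 'numpy.ndarray'> [ 0.4897 -0.1094  0.0869] F [-2.48 13.6   5.05] open 0.010147155693767618
[[ 0.071 -0.006  0.997]
 [-0.997  0.007  0.071]
 [-0.007 -1.    -0.006]]
shift mm [1.9 0.8 4.2]
```

View pics/side6.png

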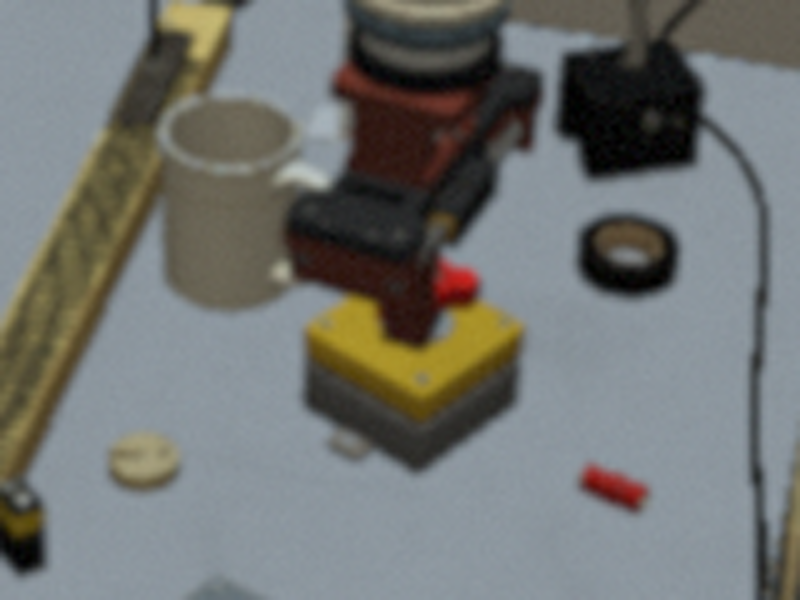

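move_arm(steps=[[[-3,0,0],0],[[-4,0,2],0],[[-4,0,4],0],[[-4,0,6],0],[[-4,0,6],0]])

```text
time_s: 6.03
tool_pos: [0.4963, -0.1053, 0.087]
tool_rot: [-1.241, 1.163, -1.15]
contact_force: [0.3, 1.5, -0.4]
opening: 0.004
```

```bash
python3 st.py .494 -.111 .086 7
```

```text
6.0333 <class 'numpy.ndarray'> [ 0.4963 -0.1053  0.087 ] F [ 0.3   1.49 -0.38] open 0.004256789884653156
[[ 0.071 -0.005  0.997]
 [-0.997  0.006  0.071]
 [-0.006 -1.    -0.005]]
shift mm [ 5.5  1.  -2.7]
```

View pics/side7.png

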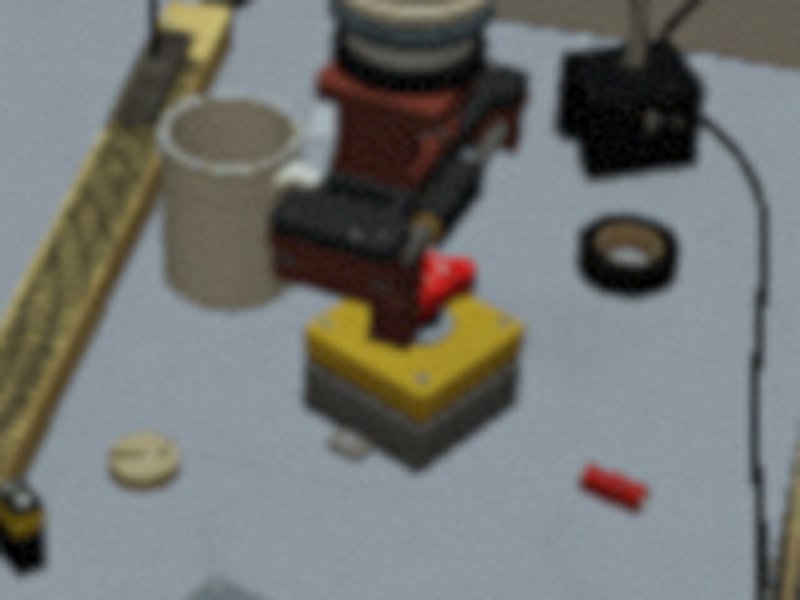

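move_arm(steps=[[[-15,0,0],0],[[-15,0,0],0],[[-15,-20,-10],0],[[-15,-40,-30],0],[[-15,-40,-40],0],[[-15,-40,-40],0]])

```text
time_s: 6.63
tool_pos: [0.4533, -0.0937, 0.1276]
tool_rot: [-1.241, 1.164, -1.15]
contact_force: [0.1, 0.4, 0.4]
opening: 0.005
```

```bash
python3 st.py .46 -.116 .087 8;python3 - <<'E'
from h import *
for n in "238":
    s=pickle.load(open(f"pics/side{n}.pkl","rb"));print(blob(s,"red",(319,178),30)[1:])
E
```

```text
6.6333 <class 'numpy.ndarray'> [ 0.4533 -0.0937  0.1276] F [0.07 0.41 0.38] open 0.004827731505533331
[[ 0.071 -0.006  0.997]
 [-0.997  0.006  0.071]
 [-0.007 -1.    -0.006]]
shift mm [23.  40.4  5.4]
(array([318.29946524, 174.60427807]), array([309, 168,  21,  16, 187], dtype=int32))
(array([318.30927835, 176.04123711]), array([309, 170,  21,  15, 194], dtype=int32))
(array([315.99193548, 177.07258065]), array([309, 171,  14,  14, 124], dtype=int32))
```

View pics/side8.png

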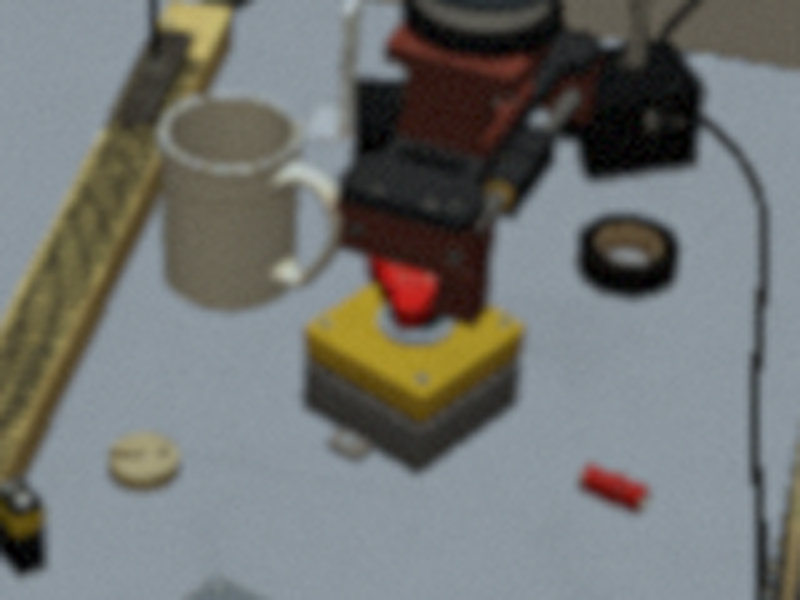

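move_arm(steps=[[[10,0,-5],0],[[27,0,0],0],[[27,5,9],0],[[27,20,9],0],[[27,41,9],0],[[27,41,9],0],[[27,41,9],0]])

```text
time_s: 7.32
tool_pos: [0.465, -0.1195, 0.0845]
tool_rot: [-1.242, 1.167, -1.148]
contact_force: [0.2, 1.1, 0.6]
opening: 0.004
```

move_arm(steps=[[[0,0,6],0],[[0,0,12],0],[[0,0,14],0],[[0,0,15],0],[[0,0,16],0],[[0,0,16],0]])

```text
time_s: 7.82
tool_pos: [0.481, -0.1183, 0.0846]
tool_rot: [-1.242, 1.167, -1.148]
contact_force: [-1.6, 1.0, 1.1]
opening: 0.005
```

```bash
python3 st.py .494 -.115 .087 9
```

```text
7.8167 <class 'numpy.ndarray'> [ 0.481  -0.1183  0.0846] F [-1.56  0.97  1.06] open 0.00455033481742343
[[ 0.071 -0.009  0.997]
 [-0.997  0.007  0.071]
 [-0.008 -1.    -0.008]]
shift mm [-2.4 -2.5 13.2]
```

View pics/side9.png

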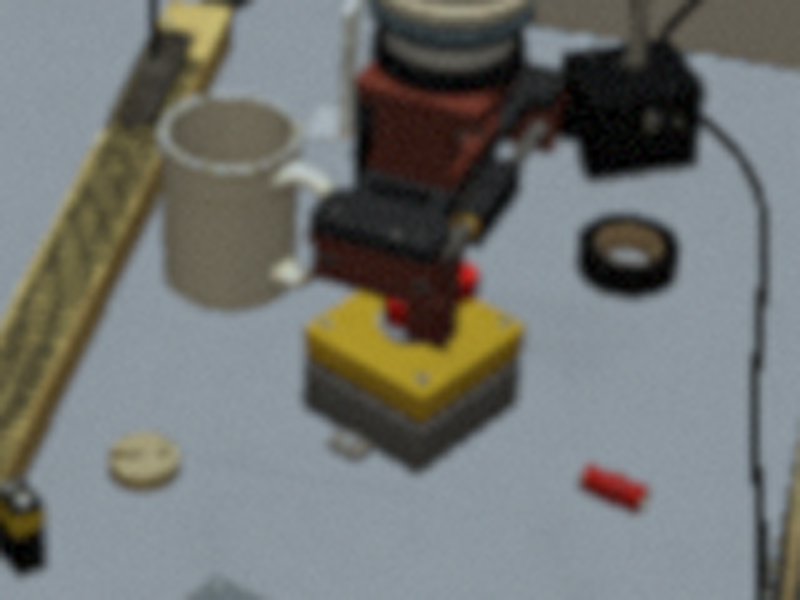

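move_arm(steps=[[[0,0,1.5],0],[[0,0,3],0],[[0,0,4.5],0],[[0,0,6],0],[[0,0,6],0]])

```text
time_s: 8.33
tool_pos: [0.4873, -0.118, 0.0845]
tool_rot: [-1.242, 1.166, -1.148]
contact_force: [-2.7, 0.6, 0.0]
opening: 0.007
```

```bash
python3 st.py .494 -.115 .087 10
```

```text
8.3333 <class 'numpy.ndarray'> [ 0.4873 -0.118   0.0845] F [-2.66  0.61  0.02] open 0.007284892849077122
[[ 0.07  -0.008  0.997]
 [-0.997  0.007  0.07 ]
 [-0.008 -1.    -0.008]]
shift mm [-2.5 -2.6  6.9]
```

View pics/side10.png

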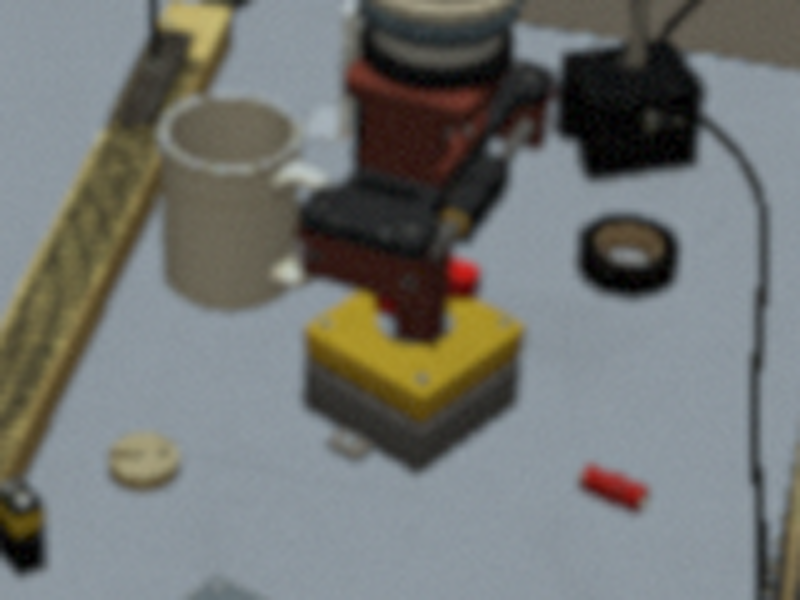

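move_arm(steps=[[[-0.5,0,1.5],0],[[-1,0,3],0],[[-1,0,4],0],[[-1,0,5],0],[[-1,0,5],0],[[-1,0,5],0]])

```text
time_s: 8.93
tool_pos: [0.4921, -0.1167, 0.0844]
tool_rot: [-1.242, 1.166, -1.148]
contact_force: [-2.3, -1.5, 0.5]
opening: 0.005
```

```bash
python3 st.py .494 -.115 .087 11
```

```text
8.9333 <class 'numpy.ndarray'> [ 0.4921 -0.1167  0.0844] F [-2.33 -1.5   0.46] open 0.00467151511906979
[[ 0.07  -0.008  0.997]
 [-0.997  0.007  0.071]
 [-0.007 -1.    -0.008]]
shift mm [-1.6 -2.6  2. ]
```

View pics/side11.png

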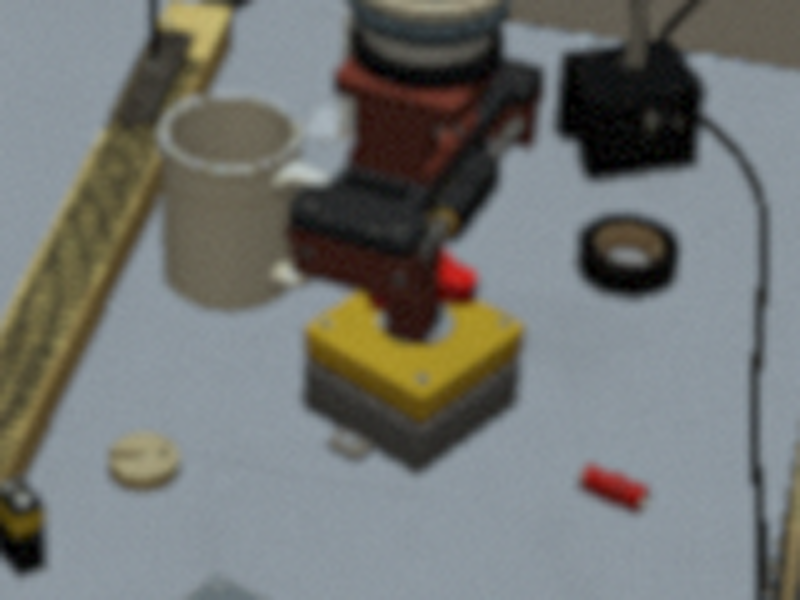

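move_arm(steps=[[[-0.5,0,1],0],[[-0.5,0,2],0],[[-0.5,0,2.5],0],[[-0.5,0,2.5],0],[[-0.5,0,0],0],[[0,0,-8],0],[[0,0,-20],0],[[0,0,-32],0],[[0,0,-40],0],[[0,-20,-45],0],[[-30,-45,-50],0],[[-60,-45,-50],0]])

```text
time_s: 10.03
tool_pos: [0.4391, -0.0615, 0.1333]
tool_rot: [-1.238, 1.165, -1.154]
contact_force: [0.9, -0.7, -0.1]
opening: 0.01
```

```bash
python3 st.py .473 .166 .1 12;python3 - <<'E'
from h import *
for n in ["2","3","12"]:
    s=pickle.load(open(f"pics/side{n}.pkl","rb"));print(blob(s,"red",(319,178),30)[1:])
E
```

```text
10.0333 <class 'numpy.ndarray'> [ 0.4391 -0.0615  0.1333] F [ 0.86 -0.72 -0.08] open 0.00955744474295339
[[ 0.067 -0.003  0.998]
 [-0.998  0.006  0.067]
 [-0.006 -1.    -0.003]]
shift mm [-224.5   34.6   49.1]
(array([318.29946524, 174.60427807]), array([309, 168,  21,  16, 187], dtype=int32))
(array([318.30927835, 176.04123711]), array([309, 170,  21,  15, 194], dtype=int32))
(array([332.83333333, 154.        ]), array([332, 153,   3,   3,   6], dtype=int32))
```

View pics/side12.png

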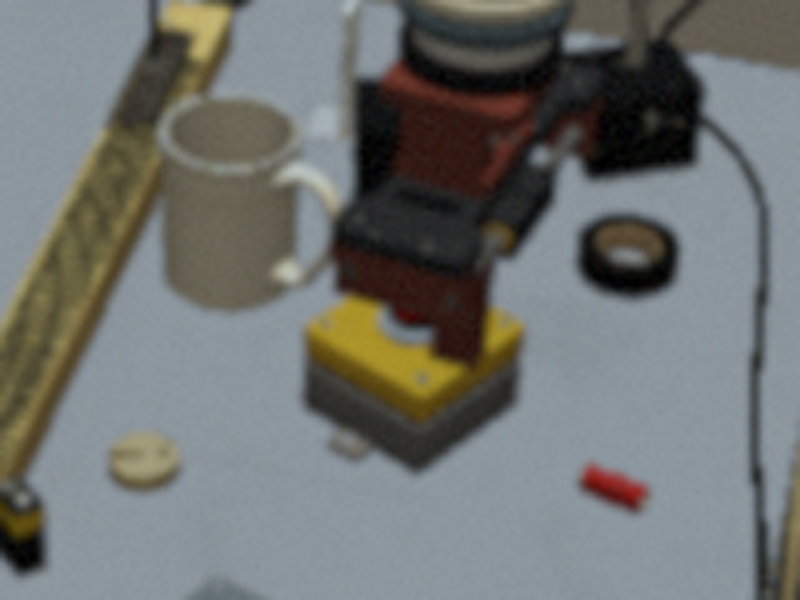

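move_arm(steps=[[[-40,-15,10],0],[[-80,-15,20],0],[[-120,-15,30],0],[[-160,-15,40],0],[[-200,-15,45],0],[[-225,-15,47],0],[[-225,-15,47],0],[[-225,-15,47],0]])

```text
time_s: 10.8
tool_pos: [0.468, 0.1696, 0.1475]
tool_rot: [-1.243, 1.161, -1.146]
contact_force: [-0.3, 0.4, -0.7]
opening: 0.008
```

```bash
python3 st.py .472 .166 .08 13;python3 - <<'E'
from h import *
for n in ["2","3","13"]:
    s=pickle.load(open(f"pics/side{n}.pkl","rb"));print(blob(s,"red",(319,178),30)[1:])
E
```

```text
10.8 <class 'numpy.ndarray'> [0.468  0.1696 0.1475] F [-0.34  0.43 -0.72] open 0.007755017809798087
[[ 0.075 -0.006  0.997]
 [-0.997  0.007  0.075]
 [-0.007 -1.    -0.006]]
shift mm [ 4.4 67.4  4.1]
(array([318.29946524, 174.60427807]), array([309, 168,  21,  16, 187], dtype=int32))
(array([318.30927835, 176.04123711]), array([309, 170,  21,  15, 194], dtype=int32))
(array([318.49751244, 174.30348259]), array([309, 168,  21,  16, 201], dtype=int32))
```

View pics/side13.png

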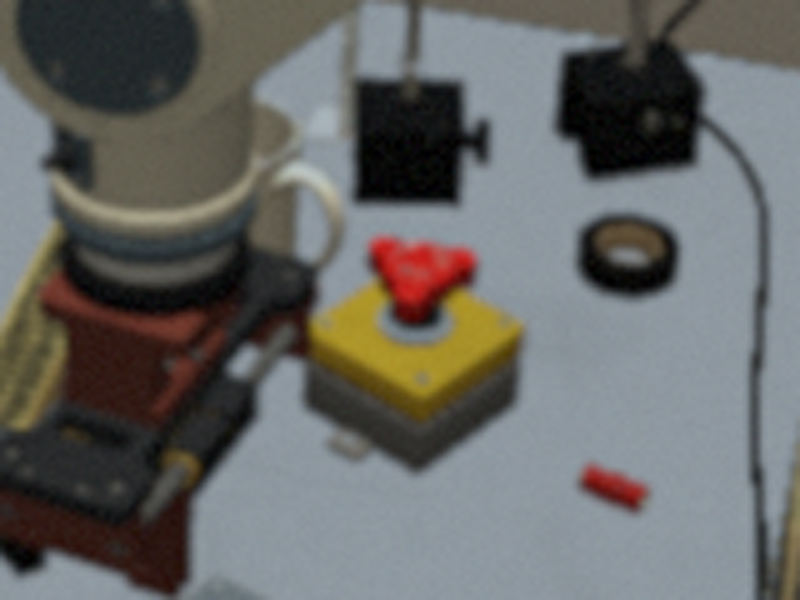

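move_arm(steps=[[[4,15,4],0],[[4,30,4],0],[[4,45,4],0],[[4,60,4],0],[[4,66,4],0],[[4,66,4],0],[[4,66,4],0]])

```text
time_s: 11.48
tool_pos: [0.4717, 0.1638, 0.0815]
tool_rot: [-1.242, 1.165, -1.149]
contact_force: [0.1, -0.4, 0.1]
opening: 0.003
```

```bash
python3 st.py .472 .166 .0685
python3 - <<'E'
from bench import *
from h import *
for c,(x,y) in(("top",(235,210)),("side",(270,255))):
    d=snapshot(c);cv2.imwrite(f"pics/{c}14.png",cv2.resize(d["image"][y-60:y+60,x-80:x+80,::-1],None,fx=5,fy=5,interpolation=cv2.INTER_CUBIC))
E
```

```text
11.4833 <class 'numpy.ndarray'> [0.4717 0.1638 0.0815] F [ 0.09 -0.43  0.06] open 0.003427532652306107
[[ 0.071 -0.008  0.997]
 [-0.997  0.006  0.071]
 [-0.007 -1.    -0.007]]
shift mm [-2.  13.   0.6]
```

View pics/side14.png

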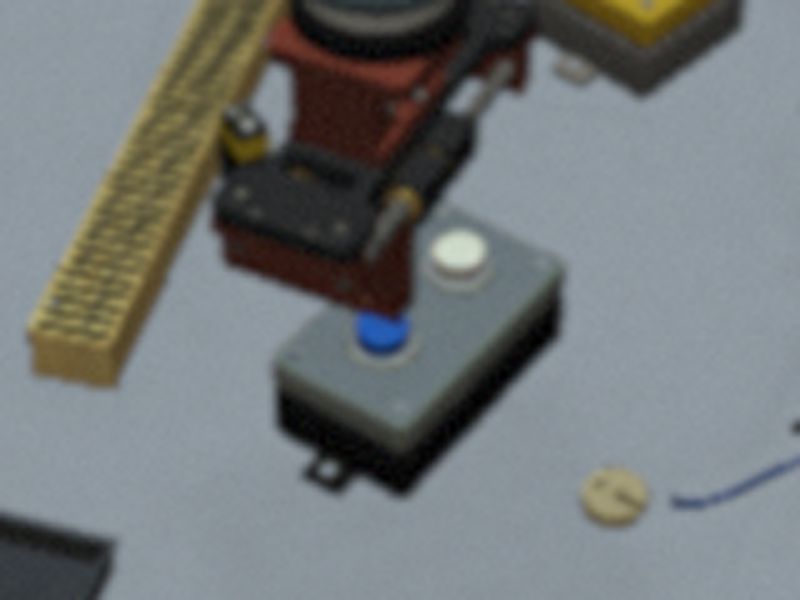

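move_arm(steps=[[[-2,4,0],0],[[-2,8,0],0],[[-2,10,0],0],[[-2,11,0],0],[[-2,12,0],0],[[-2,13,0],0],[[-2,13.5,0],0],[[-2,13.5,0],0],[[-2,13.5,0],0]])

```text
time_s: 12.33
tool_pos: [0.4727, 0.1668, 0.0693]
tool_rot: [-1.24, 1.163, -1.149]
contact_force: [0.6, -0.5, 7.5]
opening: 0.007
```

move_arm(steps=[[[0,1,0],0],[[0,1.5,0],0],[[0,1.5,0],0],[[0,1.5,0],0]])

```text
time_s: 12.67
tool_pos: [0.4728, 0.1669, 0.0691]
tool_rot: [-1.239, 1.163, -1.149]
contact_force: [-3.7, -1.9, 19.5]
opening: 0.007
```

move_arm(steps=[[[0,-5,0],0],[[0,-20,0],0],[[0,-50,0],0],[[0,-90,0],0],[[0,-120,0],0],[[0,-120,-40],0],[[0,-120,-80],0],[[0,-120,-80],0],[[0,-120,-80],0]])

```text
time_s: 13.42
tool_pos: [0.391, 0.1597, 0.1891]
tool_rot: [-1.242, 1.163, -1.148]
contact_force: [-0.1, -0.1, -0.4]
opening: 0.007
```

```bash
python3 st.py .472 .166 .0685
python3 - <<'E'
from bench import *
from h import *
for c in("top","side"):
    d=snapshot(c);pickle.dump(d,open(f"pics/{c}15.pkl","wb"));cv2.imwrite(f"pics/{c}15.png",d["image"][:,:,::-1])
d0=pickle.load(open("pics/side0.pkl","rb"))
for x in(d0,d): print([blob(x,c,p,r)[1].round(1) for c,p,r in(("red",(319,178),30),("blue",(266,261),12),("white",(281,245),12))])
E
```

```text
13.4167 <class 'numpy.ndarray'> [0.391  0.1597 0.1891] F [-0.12 -0.1  -0.45] open 0.007135344913831429
[[ 0.073 -0.006  0.997]
 [-0.997  0.007  0.073]
 [-0.007 -1.    -0.006]]
shift mm [  0.5 120.1  81.9]
[array([318.5, 174.2]), array([266.1, 260.6]), array([281.4, 244.6])]
[array([302.8, 176.8]), array([266.1, 260.6]), array([281.3, 244.5])]
```

View pics/side15.png

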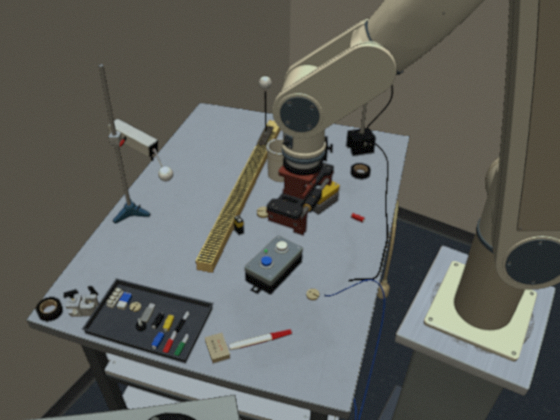

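```bash
python3 -c "
from bench import *
print(job_done())"
```

```text
the job is handed in; nothing more can be done
None
```

I ran the emergency-stop test in order and handed the job in at about 13.4 s of the 48 s allowed; the hand-in gives no verdict.

- **Press:** I pushed the mushroom to its stop, with 17 N measured on the tool. The side picture then showed the head sitting lower on its own, so it had latched.
- **Turn:** My first push at a lobe slid off its outside because the finger was too far out, and the head went back to rest still latched. I set the finger about 7 mm further in and pushed again. The head turned and was released. A later clear side view showed it out and back at rest: its red-area centre matched the starting picture to about 0.1 px.
- **Reset:** I pressed the blue button to its stop, with 7.5 to 19.5 N measured on the tool, then lifted off. The blue and white buttons' positions in the last picture match the first within about 0.1 px, so both are out. I never touched the white button.
- **Last checks:** The tool is clear of everything, with contact force near zero. By eye, the loose things are where they stood, but I did not measure each one. In the last side picture the arm hides the mushroom, so the proof that it is out is the view from 10.8 s, just before the reset press.
- **Disagreements:** The two cameras differed by up to 1 cm for the mushroom and the blue button, partly because the side view takes in the sides of things. I aimed mainly from the top camera.

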